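# Find the gluing weight with the loose slug

## Task

One of the three closed wooden gluing weights on the plywood board has a steel slug that has come loose inside. Pick the weights up one at a time and gently rock or shake each end to end to feel for the slug sliding; stand the sound ones back down where they were, and lay the faulty one right way up in the shallow wooden repair tray, flat on its floor and lined up between its walls. Keep the weights upright enough never to tip onto a side, set them down softly, and leave the glue pot, brush and fretwork panel alone.

Things in the scene. Friction and masses are not known exactly. Their poses are not given: they have to be found in the camera images.
- weight_a: one of the three outwardly identical gluing weights. Origin: centre of the underside, z up. Closed dark-wood block 110 x 46 x 50 mm (length along its x, width along its y, height along z), a lighter panel and two brass screw heads on top; 0.40 to 0.53 kg in all, sound or not. Which of the three is faulty changes every time
- weight_b: one of the three outwardly identical gluing weights. Origin: centre of the underside, z up. Same size as weight_a. In each weight a round 0.2 kg steel slug sits at the middle; in sound ones it is held there
- weight_c: one of the three outwardly identical gluing weights. Origin: centre of the underside, z up. Same size as weight_a. In the faulty weight, whichever it is, the 0.2 kg slug is free: it starts at the middle, slides up to 33 mm either way along the length when that end is tilted down over about 17 degrees or jerked along its length, and stays there when level again
- tray: shallow open wooden repair tray fixed to the bench, outside 132 x 68 x 16 mm, inside 120 mm (along its x) x 56 mm (along its y), walls 6 mm thick, floor 6 mm above the bench; origin: centre of its underside, on the bench top (z = 0)
- board: plywood working board fixed on the bench, 230 x 800 x 18 mm; the weights, pot and brush stand on its top face, 18 mm above the bench. Origin: centre of its underside
- glue_pot: white lidded glue jar, 56 mm across, 55 mm high, standing on the board; origin: centre of its underside; not to be moved
- glue_brush: brush 150 mm long lying along its x axis on the board, 20 mm high, handle 20 mm thick, head (its +x half) 42 mm wide; origin on its underside at mid-length; not to be moved
- fret_panel: flat dark fretwork piece about 150 x 76 x 8 mm lying on the bench; origin: centre of its underside; not to be moved

How it is judged:
By the outcome, as a careful person would: the job done as asked, in the order asked, and still so for the second after the job is handed in, with the robot touching nothing.
It also fails if it takes over 72 s, if anything falls off the work surface, if the arm or the gripper's body presses on something with over 40 N, if the wrist force passes 120 N, or if a joint passes its speed limit or range.

## Robot

A 6-joint arm with a two-finger parallel gripper is mounted at the origin on the work surface. World frame = base frame: x ahead of the robot, y to its left, z up, the work surface at z = 0. Lengths are in mm, angles in rad, forces in N, time in s.
With the tool pointing down it reaches from about 275 to 875 mm from the base axis. Payload 12.5 kg.
Tool frame: the origin (TCP) lies where the fingers leave the gripper's body, on its centre line; the fingertips stand 73 mm ahead of it and the grasp point (between the pads) lies 54 mm ahead of it; z points along the fingers, y is the direction in which the jaws open and shut (so a half turn about z gives the same grasp; the last joint's range is limited). The gripper opens to 85 mm and grips with 20 to 120 N. Pads are 22 mm wide; open, the fingers measure 114 mm over their backs; the gripper's body (76 mm by 85 mm) begins 54 mm behind the grasp point. The pads swing forward as they close: fully open they stand 13 mm farther back than shut.
Start: joints at [-1.197, 0.351, 1.652, -0, 1.139, -0.085], TCP at [243.596, -493.098, 303.89] pointing down, gripper open.
Joint ranges: [-2.75, 2.75], [-0.79, 2.1], [0.01, 2.65], [-1.57, 4.71], [0.07, 3.14], [-2.87, 2.87]. Speed limits (rad/s): [2.22, 2.22, 2.79, 3.14, 3.14, 3.14].

## Interface

Orientations are given as a rotation vector (axis times angle).
In Python, from cell import readout, viewer, job gives the robot as it stands.
- The arm moves only by the tool carry_out, never from a script. Its argument "steps" is a list that holds one entry, the list of rows, each a list of 7 numbers: the shift along the tool's x, y, z in mm, then the turn, a rotation vector about the tool's x, y, z in rad, then the opening, from 0 (shut) to 1 (fully open). A call has 1 to 20 rows; each row is the pose to reach, as a shift and turn from the pose commanded when the call began, along the tool's axes at that moment; what a row does not reach only later rows make up. A row lasts 1/10 s, in which the tool goes at most 50 mm and 8.59 degrees, less where a joint would pass 70% of its speed; a pose out of reach is approached as far as the arm can. A call with a gripper value outside its range is refused whole. The fingers move at their own pace and stop on an object; the grip force is fixed at half the most. Time passes only in rows, so rows that repeat a pose let the fingers close. It gives the time, the measured TCP pose, the force and the opening at its end, in the units of the state.
- readout.observe(): the state, without advancing time (a new reading comes with each control period).
- viewer.grab_frame(name): name is "scene" or "side" or "wrist"; returns a dict with "img" (400x640x3 uint8, red, green, blue), "z_map" (400x640 float32, mm along the optical axis (not along the pixel's ray), 0 where there is no reading), "K" (3x3 intrinsics, pixels), "dist_coeffs" ([k1, k2, p1, p2, k3] as OpenCV has them; the pictures are not rectified), "rvec" (rotation vector, rad) and "tvec" (3), from world to camera coordinates, as OpenCV has them. Camera axes: x right, y down, z forward; pixel columns grow to the right and rows downward; lengths in mm; the calibration is good to about 2 mm. A picture is of the moment at which its call begins.
- job.sign_off(): hands the job in, once; it reports no verdict.
Trained networks look in the newest picture that a camera, given by its name, has taken for a name from the list of things; names that differ only in an ending like _2 or _b are one class to them, and where a whole thing is asked for, a point or a joint stands for the part that bears it (a point fixed in the world has none). Each returns a list of dicts, best first, with "conf" (0 to 1); they miss things now and then, are a little off and sometimes report something else, mostly with a low value. They report only what shows in the picture. A call takes as long as a camera call.
- viewer.look_for(camera, target): "rect" ([left, top, right, bottom] in pixels, round what is visible of it).
- viewer.pinpoint(camera, target): "pixel" ([row, column] in pixels: a listed point, or the origin of a listed thing).
The state is a dict: "t": time; "joint_positions": joint angles; "dq": joint speeds; "tau": joint torques, N m; "tcp_pos": TCP position; "ee_rot": TCP orientation; "contact_force": force on the tool from outside, world axes, zero at the start; "torque": the same for the moment, N m; "gripper_width": finger opening in mm.
Only numpy, scipy, OpenCV 4.12 (cv2) and the standard library are available. Lean on these libraries where they do the work, as an engineer would, in place of code of your own. Each camera call takes 0.05 s, during which the arm holds its last target. There are 200 camera calls.

## Working session

There is one attempt and no reset: what is moved stays moved. The work goes in short steps, Python scripts to look and compute and a tool call to move; the robot and the scene stay as the last step left them, time stands still between calls to the robot, and variables do not carry over. Pictures are saved under pics/ and viewed, about 8 in all and at most 12, crops included, and the job is handed in when it is done.

Besides the shell and the picture viewer there is one more tool, called after "Request:" as a command line: name --argument value ..., lists and objects as JSON in quotes. carry_out: Moves the arm, as the interface text tells. Its arguments: {"type":"object","properties":{"steps":{"type":"array"}},"required":["steps"]}

```bash
ls; mkdir -p pics
python3 - <<'E'
from cell import readout, viewer, job
import cv2
s=readout.observe();print({k:(s[k]) for k in('t','tcp_pos','ee_rot','contact_force','torque','gripper_width')})
for c in('scene','side'):
    f=viewer.grab_frame(c);cv2.imwrite(f'pics/{c}0.png',f['img'][:,:,::-1])
    for n in('weight_a','tray','board','glue_pot','glue_brush','fret_panel'):
        print(c,n,[(d['rect'],round(d['conf'],2)) for d in viewer.look_for(c,n)],[(d['pixel'],round(d['conf'],2)) for d in viewer.pinpoint(c,n)])
E
```

```text
pics
{'t': 0.0, 'tcp_pos': array([ 243.50879096, -492.87205201,  303.35908533]), 'ee_rot': array([-3.05818384e+00, -7.14125644e-01,  2.29636774e-04]), 'contact_force': array([-0.38361868,  0.11264273,  0.53269947]), 'torque': array([0.01797214, 0.02254126, 0.03245384]), 'gripper_width': 85.39515907773796}
scene weight_a [([284.0, 163.2, 332.1, 198.9], 0.92), ([153.4, 206.2, 217.8, 259.4], 0.87), ([376.9, 138.8, 421.3, 168.4], 0.77)] [([192.6, 311.7], 0.88), ([241.9, 188.8], 0.71), ([162.3, 396.2], 0.69)]
scene tray [([256.4, 238.8, 330.7, 288.8], 0.59)] [([264.9, 293.2], 0.86), ([193.6, 294.9], 0.27)]
scene board [([107.7, 131.7, 444.4, 290.3], 0.74)] [([192.7, 296.7], 0.89)]
scene glue_pot [([319.9, 142.8, 341.3, 167.0], 0.7)] [([167.0, 334.0], 0.71), ([159.6, 395.3], 0.21)]
scene glue_brush [([231.2, 180.2, 259.9, 222.7], 0.89)] [([201.1, 242.4], 0.74)]
scene fret_panel [([169.6, 265.8, 242.1, 325.2], 0.84), ([283.3, 163.8, 333.2, 196.0], 0.26)] [([298.5, 206.9], 0.71), ([165.0, 329.7], 0.69)]
side weight_a [([320.6, 200.6, 374.9, 255.7], 0.89), ([363.4, 147.6, 383.3, 186.5], 0.77), ([245.4, 287.8, 324.4, 377.0], 0.57)] [([342.5, 284.1], 0.8), ([172.9, 372.1], 0.76), ([235.9, 345.0], 0.61)]
side tray [([269.3, 173.0, 309.9, 214.6], 0.64), ([318.8, 200.3, 376.4, 252.8], 0.5)] [([192.5, 289.5], 0.73)]
side board [([200.5, 151.5, 435.7, 400.0], 0.8)] [([241.7, 361.8], 0.96)]
side glue_pot [([351.2, 250.8, 384.4, 295.7], 0.69)] [([287.9, 366.4], 0.7)]
side glue_brush [([350.8, 188.0, 414.1, 210.2], 0.8)] [([203.4, 385.7], 0.78), ([191.6, 287.9], 0.43)]
side fret_panel [([306.1, 151.1, 333.9, 178.5], 0.57)] [([165.3, 320.4], 0.89)]
```

View pics/scene0.png

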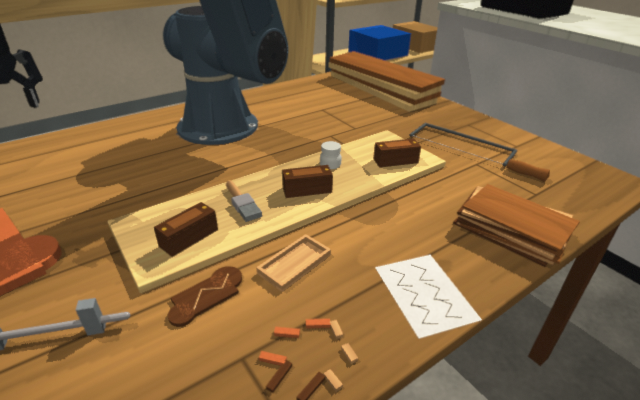

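View pics/side0.png

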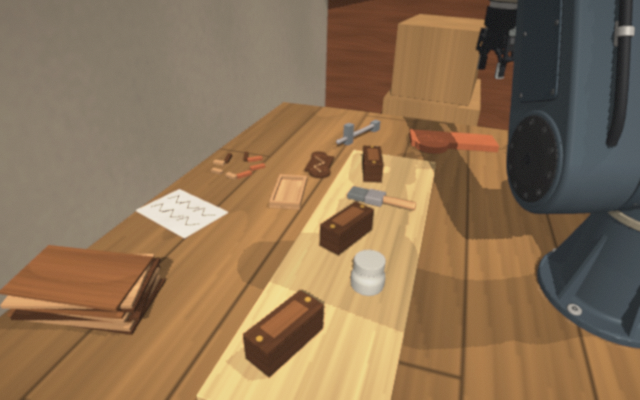

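```bash
cat > h.py <<'E'
from cell import readout, viewer, job
import numpy as np, cv2
from scipy.spatial.transform import Rotation as R
def cloud(f):
    """world xyz (400x640x3) of the depth picture, NaN where none"""
    v,u=np.mgrid[0:400,0:640].astype(float)
    n=cv2.undistortPoints(np.stack([u.ravel(),v.ravel()],1)[:,None],f['K'],f['dist_coeffs'])[:,0]
    z=f['z_map'].ravel().astype(float); z=np.where(z>0,z,np.nan)
    P=np.c_[n*z[:,None],z]
    Rm=cv2.Rodrigues(np.asarray(f['rvec'],float))[0]
    return ((P-np.ravel(f['tvec']))@Rm).reshape(400,640,3)
def tri(f1,p1,f2,p2):
    """two pixels [row,col] -> world point"""
    M=[];q=[]
    for f,p in((f1,p1),(f2,p2)):
        q.append(cv2.undistortPoints(np.array([[[p[1],p[0]]]],float),f['K'],f['dist_coeffs']).reshape(2,1))
        M.append(np.c_[cv2.Rodrigues(np.asarray(f['rvec'],float))[0],np.ravel(f['tvec'])])
    X=cv2.triangulatePoints(M[0],M[1],q[0],q[1]).ravel();return X[:3]/X[3]
def boxfit(C,rect,zlo,zhi,pad=4):
    l,t,r,b=[int(x) for x in rect]
    P=C[max(t-pad,0):b+pad,max(l-pad,0):r+pad].reshape(-1,3);P=P[(P[:,2]>zlo)&(P[:,2]<zhi)]
    (c,(w,h),a)=cv2.minAreaRect(P[:,:2].astype(np.float32))
    if w<h: w,h,a=h,w,a+90
    return np.round([*c,np.median(P[:,2]),w,h,(a+90)%180-90],1),len(P)
E
python3 - <<'E'
from h import *
fs=viewer.grab_frame('scene');fd=viewer.grab_frame('side')
Cs,Cd=cloud(fs),cloud(fd)
for n,r in dict(w1=[284,163,332,199],w2=[153,206,218,259],w3=[377,139,421,168]).items(): print('scene',n,boxfit(Cs,r,55,80))
print(boxfit(Cs,[256,239,331,289],10.5,17.5,0),'tray')
print(boxfit(Cs,[231,180,260,223],24,45,0),'brush',boxfit(Cs,[320,143,342,167],62,80,0),'pot',boxfit(Cs,[169,266,242,325],5,12,0),'fret')
for n,r in dict(w1=[320,200,375,256],w3=[363,148,383,187],w2=[245,288,325,377]).items(): print('side',n,boxfit(Cd,r,55,80))
print('side',boxfit(Cd,[269,173,310,215],10.5,17.5,0),'tray')
print('tri',tri(fs,[192.6,311.7],fd,[235.9,345]),tri(fs,[241.9,188.8],fd,[172.9,372.1]),tri(fs,[241.9,188.8],fd,[342.5,284.1]),tri(fs,[162.3,396.2],fd,[342.5,284.1]),tri(fs,[162.3,396.2],fd,[172.9,372.1]),'tray',tri(fs,[264.9,293.2],fd,[192.5,289.5]),'pot',tri(fs,[167,334],fd,[287.9,366.4]))
E
```

```text
scene w1 (array([480.8,  14.4,  67.1, 110.1,  51.3,  68.2]), 722)
scene w2 (array([ 493.8, -277.6,   67.1,  110.9,   50.1,  -75. ]), 1129)
scene w3 (array([496.3, 285.3,  67.2, 110.2,  49.7,  66.9]), 544)
(array([ 629.8, -140.2,   14.8,  135.1,  129.5,  -77.6]), 674) tray
(array([ 445.1, -138.9,   35.2,  144.8,   41.7,   -3.3]), 606) brush (array([447.8, 106.3,  71.3, 113.6,  48.1, -36.9]), 205) pot (array([ 633.7, -301. ,    7.3,  128.3,  126.6,  -19.8]), 2154) fret
side w1 (array([468.9,  53.5,  67.4, 191.9,  99.2, -75.7]), 1269)
side w3 (array([ 492.1, -275. ,   67.2,  114.1,   46.5,  -75.5]), 443)
side w2 (array([493.6, 287.8,  67.9, 112.1,  47.3,  67.6]), 2686)
side (array([ 656. , -132.9,   14.6,  138.9,   68.7,  -77.7]), 318) tray
tri [486.61826972  17.67227304  16.27663849] [ 491.43161826 -280.8497313    10.27835162] [ 603.24101671 -145.55389413 -249.57450829] [498.21114184 285.80381936  14.57317086] [542.01995983 129.41095891 163.41847391] tray [ 658.44981783 -137.44855374   -0.89025102] pot [415.73740934 138.34383687  10.82688775]
```

Scene picture: three dark weights at about (col, row) (187,232), (308,181) and (397,153). The tray is at (293,263), the brush at (243,202), the pot at (331,155) and the fret panel at (205,296). The side picture shows the same layout. Next I'll hover over the nearest weight (y≈-277).

```bash
cat >> h.py <<'E'
def plan(x,y,z,psi):
    """shift and turn in the tool's axes from the present pose to tool-down at x,y,z, tool x along psi (deg)"""
    s=readout.observe();R0=R.from_rotvec(s['ee_rot']);c,q=np.cos(np.radians(psi)),np.sin(np.radians(psi))
    R1=R.from_matrix([[c,q,0],[q,-c,0],[0,0,-1]])
    d=R0.inv().apply(np.array([x,y,z])-s['tcp_pos']);w=(R0.inv()*R1).as_rotvec()
    print('t',round(s['t'],2),'row',np.round(d,1),np.round(w,4),'F',np.round(s['contact_force'],1),'w',round(s['gripper_width'],1))
def wrist(name=None,target='weight_a',zlo=63,zhi=74):
    f=viewer.grab_frame('wrist');C=cloud(f)
    if name: cv2.imwrite(f'pics/{name}.png',f['img'][:,:,::-1])
    for d in viewer.look_for('wrist',target)[:2]: print(target,np.round(d['rect']),round(d['conf'],2),boxfit(C,d['rect'],zlo,zhi))
    return f,C
E
python3 -c "
from h import *
plan(493,-277,250,105)"
```

```text
t 1.4 row [319.3 -83.3  53.9] [-0.0000e+00 -1.0000e-04 -1.3738e+00] F [ 0.   0.1 -1.5] w 85.4
```

Request:
carry_out --steps '[[[319,-83,54,0,0,-1.374,1],[319,-83,54,0,0,-1.374,1],[319,-83,54,0,0,-1.374,1],[319,-83,54,0,0,-1.374,1],[319,-83,54,0,0,-1.374,1],[319,-83,54,0,0,-1.374,1],[319,-83,54,0,0,-1.374,1],[319,-83,54,0,0,-1.374,1],[319,-83,54,0,0,-1.374,1],[319,-83,54,0,0,-1.374,1],[319,-83,54,0,0,-1.374,1],[319,-83,54,0,0,-1.374,1]]]'

```text
t: 2.6
tcp_pos: [492.7, -277.6, 249.9]
ee_rot: [1.917, 2.489, 0.0]
contact_force: [-0.2, 0.4, -0.7]
gripper_width: 85.5
```

```bash
python3 -c "
from h import *
wrist('wr1'); plan(493,-277,103,105)"
```

```text
weight_a [288. 120. 350. 254.] 0.59 (array([ 491.1, -277.3,   68.1,  109. ,   46.1,  -75.4]), 7873)
t 2.7 row [  0.5   0.4 147. ] [ 0.0001  0.0001 -0.0023] F [-0.9 -0.   0.1] w 85.8
```

View pics/wr1.png

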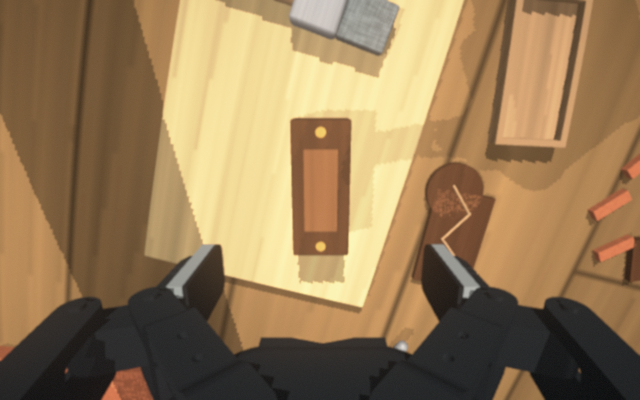

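Wrist picture: weight at about (320,187), brush at (345,20), tray at (540,70), fret panel at (455,220). The fingers clear everything.

Request:
carry_out --steps '[[[0.5,-1.5,45,0,0,0.007,1],[0.5,-1.5,90,0,0,0.007,1],[0.5,-1.5,122,0,0,0.007,1],[0.5,-1.5,140,0,0,0.007,1],[0.5,-1.5,147,0,0,0.007,1],[0.5,-1.5,147,0,0,0.007,1],[0.5,-1.5,147,0,0,0.007,0.6],[0.5,-1.5,147,0,0,0.007,0.5],[0.5,-1.5,147,0,0,0.007,0],[0.5,-1.5,147,0,0,0.007,0],[0.5,-1.5,147,0,0,0.007,0],[0.5,-1.5,147,0,0,0.007,0],[0.5,-1.5,147,0,0,0.007,0]]]'

```text
t: 4.0
tcp_pos: [491.7, -277.6, 104.1]
ee_rot: [1.92, 2.484, 0.0]
contact_force: [-1.5, 1.0, 6.4]
gripper_width: 45.0
```

```bash
python3 -c "
from h import *
s=readout.observe();print(s['tcp_pos'],s['torque'],s['contact_force'],s['gripper_width'])"
```

```text
[ 491.69861307 -277.59935529  104.07632919] [ 0.10428409  0.21136382 -0.04772578] [-1.5251344   0.99476203  6.36245224] 45.02343501562109
```

Request:
carry_out --steps '[[[0,0,-8,0,0,0,0],[0,0,-30,0,0,0,0],[0,0,-60,0,0,0,0],[0,0,-85,0,0,0,0],[0,0,-100,0,0,0,0],[0,0,-100,0,0.13,0,0],[0,0,-100,0,0.26,0,0],[0,0,-100,0,0.39,0,0],[0,0,-100,0,0.47,0,0],[0,0,-100,0,0.47,0,0],[0,0,-100,0,0.47,0,0],[0,0,-100,0,0.47,0,0],[0,0,-100,0,0.37,0,0],[0,0,-100,0,0.25,0,0],[0,0,-100,0,0.12,0,0],[0,0,-100,0,0.04,0,0],[0,0,-100,0,0,0,0],[0,0,-100,0,0,0,0],[0,0,-100,0,0,0,0]]]'

```text
t: 5.9
tcp_pos: [491.3, -276.9, 203.3]
ee_rot: [-1.92, -2.486, -0.001]
contact_force: [0.8, 0.0, -4.7]
gripper_width: 45.3
```

```bash
cat >> h.py <<'E'
def feel(n=6):
    T=[];F=[]
    for _ in range(n):
        viewer.grab_frame('wrist');s=readout.observe();Q=R.from_rotvec(s['ee_rot']).inv()
        T.append(Q.apply(s['torque']));F.append(Q.apply(s['contact_force']))
    print('t',round(s['t'],2),'torque(tool)',np.round(np.mean(T,0),4),'sd',np.round(np.std(T,0),4),'F',np.round(np.mean(F,0),2),'w',round(s['gripper_width'],1),np.round(s['tcp_pos'],1),np.round(s['ee_rot'],3))
E
python3 -c "
from h import *
feel()"
```

```text
t 6.2 torque(tool) [-0.0111  0.0567 -0.0135] sd [0.0188 0.0264 0.0211] F [-0.07 -0.08  4.78] w 45.5 [ 491.2 -277.5  202.8] [-1.921 -2.485 -0.   ]
```

Request:
carry_out --steps '[[[0,0,0,0,-0.13,0,0],[0,0,0,0,-0.26,0,0],[0,0,0,0,-0.39,0,0],[0,0,0,0,-0.47,0,0],[0,0,0,0,-0.47,0,0],[0,0,0,0,-0.47,0,0],[0,0,0,0,-0.47,0,0],[0,0,0,0,-0.37,0,0],[0,0,0,0,-0.25,0,0],[0,0,0,0,-0.12,0,0],[0,0,0,0,-0.04,0,0],[0,0,0,0,0,0,0],[0,0,0,0,0,0,0],[0,0,0,0,0,0,0]]]'

```text
t: 7.6
tcp_pos: [491.3, -277.7, 202.9]
ee_rot: [1.921, 2.485, 0.0]
contact_force: [-0.2, -0.1, -4.6]
gripper_width: 45.2
```

```bash
python3 -c "
from h import *
feel();plan(491.1,-277.3,104,104.6)"
```

```text
t 7.9 torque(tool) [ 0.0092 -0.0736  0.0041] sd [0.0263 0.0172 0.0148] F [ 0.07 -0.14  4.51] w 45.4 [ 491.3 -277.1  203. ] [ 1.92   2.486 -0.   ]
t 7.9 row [-0.1 -0.3 99. ] [0.0002 0.0003 0.0006] F [-1.   0.2 -4.5] w 45.4
```

With this weight the torque about the jaw axis went from +0.057 to −0.074 N·m. That 0.13 change is exactly a 0.2 kg slug moving 66 mm, so this weight looks faulty. I'll set it back down for now, check the other two, then move it to the tray last.

Request:
carry_out --steps '[[[0,0,30,0,0,0,0],[0,0,60,0,0,0,0],[0,0,82,0,0,0,0],[0,0,92,0,0,0,0],[0,0,96,0,0,0,0],[0,0,98,0,0,0,0],[0,0,99,0,0,0,0],[0,0,99,0,0,0,0.6],[0,0,99,0,0,0,0.8],[0,0,99,0,0,0,1],[0,0,95,0,0,0,1],[0,0,50,0,0,0,1],[0,0,0,0,0,0,1],[0,0,-47,0,0,0,1],[286,64,-47,0,0,0.639,1],[286,64,-47,0,0,0.639,1],[286,64,-47,0,0,0.639,1],[286,64,-47,0,0,0.639,1],[286,64,-47,0,0,0.639,1],[286,64,-47,0,0,0.639,1]]]'

```text
t: 9.9
tcp_pos: [480.9, 11.5, 250.5]
ee_rot: [2.607, 1.752, 0.001]
contact_force: [1.7, -0.6, 0.3]
gripper_width: 85.1
```

Request:
carry_out --steps '[[[0,0,0,0,0,0,1],[0,0,0,0,0,0,1]]]'

```text
t: 10.1
tcp_pos: [481.3, 10.5, 250.4]
ee_rot: [2.602, 1.76, 0.001]
contact_force: [-0.2, -0.3, -0.8]
gripper_width: 85.2
```

```bash
python3 -c "
from h import *
wrist('wr2'); plan(481,16,103,68)"
```

```text
weight_a [286. 113. 346. 253.] 0.9 (array([478.1,  14.8,  68.1, 109.7,  46.1,  67.9]), 7936)
t 10.2 row [  6.4  -3.1 147.1] [ 0.0005  0.     -0.0006] F [ 1.  -0.2  1. ] w 85.6
```

Request:
carry_out --steps '[[[4,-5.5,45,0,0,0,1],[4,-5.5,90,0,0,0,1],[4,-5.5,122,0,0,0,1],[4,-5.5,140,0,0,0,1],[4,-5.5,146.5,0,0,0,1],[4,-5.5,146.5,0,0,0,1],[4,-5.5,146.5,0,0,0,0.6],[4,-5.5,146.5,0,0,0,0.5],[4,-5.5,146.5,0,0,0,0],[4,-5.5,146.5,0,0,0,0],[4,-5.5,146.5,0,0,0,0],[4,-5.5,146.5,0,0,0,0],[4,-5.5,146.5,0,0,0,0]]]'

```text
t: 11.5
tcp_pos: [478.1, 15.4, 104.4]
ee_rot: [2.604, 1.756, 0.002]
contact_force: [-1.8, -0.9, 7.2]
gripper_width: 45.0
```

Request:
carry_out --steps '[[[0,0,-8,0,0,0,0],[0,0,-30,0,0,0,0],[0,0,-60,0,0,0,0],[0,0,-85,0,0,0,0],[0,0,-100,0,0,0,0],[0,0,-100,0,0.13,0,0],[0,0,-100,0,0.26,0,0],[0,0,-100,0,0.39,0,0],[0,0,-100,0,0.47,0,0],[0,0,-100,0,0.47,0,0],[0,0,-100,0,0.47,0,0],[0,0,-100,0,0.47,0,0],[0,0,-100,0,0.37,0,0],[0,0,-100,0,0.25,0,0],[0,0,-100,0,0.12,0,0],[0,0,-100,0,0.04,0,0],[0,0,-100,0,0,0,0],[0,0,-100,0,0,0,0],[0,0,-100,0,0,0,0]]]'

```text
t: 13.4
tcp_pos: [477.7, 16.0, 203.5]
ee_rot: [-2.604, -1.758, -0.001]
contact_force: [0.1, -0.1, -4.5]
gripper_width: 45.5
```

```bash
python3 -c "
from h import *
feel()"
```

```text
t 13.7 torque(tool) [ 0.0005  0.0109 -0.0074] sd [0.0263 0.0391 0.0363] F [-0.3  -0.17  5.01] w 45.4 [477.6  15.3 203.4] [-2.605 -1.756 -0.   ]
```

Request:
carry_out --steps '[[[0,0,0,0,-0.13,0,0],[0,0,0,0,-0.26,0,0],[0,0,0,0,-0.39,0,0],[0,0,0,0,-0.47,0,0],[0,0,0,0,-0.47,0,0],[0,0,0,0,-0.47,0,0],[0,0,0,0,-0.47,0,0],[0,0,0,0,-0.37,0,0],[0,0,0,0,-0.25,0,0],[0,0,0,0,-0.12,0,0],[0,0,0,0,-0.04,0,0],[0,0,0,0,0,0,0],[0,0,0,0,0,0,0],[0,0,0,0,0,0,0]]]'

```text
t: 15.1
tcp_pos: [477.6, 15.1, 203.6]
ee_rot: [2.605, 1.755, -0.001]
contact_force: [0.1, -0.5, -3.1]
gripper_width: 45.6
```

```bash
python3 -c "
from h import *
feel();plan(478.1,14.8,104,67.9);plan(495,286,250,67)"
```

```text
t 15.4 torque(tool) [-0.0033 -0.0167  0.003 ] sd [0.0332 0.025  0.0281] F [ 0.36 -0.22  4.53] w 45.3 [477.7  15.7 203.3] [ 2.604e+00  1.757e+00 -1.000e-03]
t 15.4 row [-0.7  0.7 99.3] [-0.0001  0.0003  0.0022] F [ 0.5  0.5 -4.8] w 45.3
t 15.4 row [257.1 -85.1 -46.8] [-0.0001  0.0003  0.0179] F [ 0.5  0.5 -4.8] w 45.3
```

This one is sound: the change was under 0.03 N·m, which is within noise. I'll put it back and go to the third.

Request:
carry_out --steps '[[[0,0,30,0,0,0,0],[0,0,60,0,0,0,0],[0,0,82,0,0,0,0],[0,0,92,0,0,0,0],[0,0,96,0,0,0,0],[0,0,98,0,0,0,0],[0,0,99,0,0,0,0],[0,0,99.3,0,0,0,0],[0,0,99.3,0,0,0,0.6],[0,0,99.3,0,0,0,0.8],[0,0,99.3,0,0,0,1],[0,0,95,0,0,0,1],[0,0,50,0,0,0,1],[0,0,0,0,0,0,1],[0,0,-47,0,0,0,1],[0,0,-47,0,0,0,1],[0,0,-47,0,0,0,1]]]'

```text
t: 17.1
tcp_pos: [477.8, 15.5, 251.5]
ee_rot: [2.603, 1.756, 0.003]
contact_force: [-0.2, -0.0, -0.0]
gripper_width: 85.1
```

```bash
python3 -c "
from h import *
wrist('wr3'); plan(495,286,250,67)"
```

```text
weight_a [293. 114. 353. 256.] 0.7 (array([478.3,  15.2,  68.1, 109.5,  46.1,  67.9]), 7771)
t 17.2 row [257.4 -84.8  -0.4] [-0.0016  0.0005  0.0174] F [ 0.1  0.8 -0.3] w 85.4
```

Request:
carry_out --steps '[[[257,-85,0,0,0,0.017,1],[257,-85,0,0,0,0.017,1],[257,-85,0,0,0,0.017,1],[257,-85,0,0,0,0.017,1],[257,-85,0,0,0,0.017,1],[257,-85,0,0,0,0.017,1],[257,-85,0,0,0,0.017,1],[257,-85,0,0,0,0.017,1],[257,-85,0,0,0,0.017,1]]]'

```text
t: 18.1
tcp_pos: [495.0, 284.5, 249.6]
ee_rot: [-2.62, -1.733, 0.003]
contact_force: [-0.1, -0.1, 0.6]
gripper_width: 85.0
```

```bash
python3 -c "
from h import *
wrist('wr4'); plan(495,286,103.5,67)"
```

```text
weight_a [284. 119. 350. 256.] 0.92 (array([493.2, 286.9,  68.1, 109.3,  45.7,  68.1]), 7887)
t 18.2 row [  1.3  -0.7 146.7] [-0.0004  0.0006 -0.001 ] F [ 0.1  0.1 -0.5] w 85.4
```

Request:
carry_out --steps '[[[1.5,-2.5,45,0,0,-0.02,1],[1.5,-2.5,90,0,0,-0.02,1],[1.5,-2.5,122,0,0,-0.02,1],[1.5,-2.5,140,0,0,-0.02,1],[1.5,-2.5,146.5,0,0,-0.02,1],[1.5,-2.5,146.5,0,0,-0.02,1],[1.5,-2.5,146.5,0,0,-0.02,0.6],[1.5,-2.5,146.5,0,0,-0.02,0.5],[1.5,-2.5,146.5,0,0,-0.02,0],[1.5,-2.5,146.5,0,0,-0.02,0],[1.5,-2.5,146.5,0,0,-0.02,0],[1.5,-2.5,146.5,0,0,-0.02,0],[1.5,-2.5,146.5,0,0,-0.02,0]]]'

```text
t: 19.5
tcp_pos: [493.9, 288.2, 105.1]
ee_rot: [2.602, 1.76, 0.003]
contact_force: [-0.4, -0.9, 5.9]
gripper_width: 45.0
```

Request:
carry_out --steps '[[[0,0,-8,0,0,0,0],[0,0,-30,0,0,0,0],[0,0,-60,0,0,0,0],[0,0,-85,0,0,0,0],[0,0,-100,0,0,0,0],[0,0,-100,0,0.13,0,0],[0,0,-100,0,0.26,0,0],[0,0,-100,0,0.39,0,0],[0,0,-100,0,0.47,0,0],[0,0,-100,0,0.47,0,0],[0,0,-100,0,0.47,0,0],[0,0,-100,0,0.47,0,0],[0,0,-100,0,0.37,0,0],[0,0,-100,0,0.25,0,0],[0,0,-100,0,0.12,0,0],[0,0,-100,0,0.04,0,0],[0,0,-100,0,0,0,0],[0,0,-100,0,0,0,0],[0,0,-100,0,0,0,0]]]'

```text
t: 21.4
tcp_pos: [493.5, 288.3, 203.9]
ee_rot: [2.602, 1.761, 0.001]
contact_force: [-0.3, -0.0, -4.5]
gripper_width: 45.4
```

```bash
python3 -c "
from h import *
feel()"
```

```text
t 21.7 torque(tool) [0.0081 0.023  0.0068] sd [0.0304 0.0152 0.0261] F [ 0.31 -0.25  4.06] w 45.0 [493.5 287.8 204. ] [-2.602 -1.76  -0.   ]
```

Request:
carry_out --steps '[[[0,0,0,0,-0.13,0,0],[0,0,0,0,-0.26,0,0],[0,0,0,0,-0.39,0,0],[0,0,0,0,-0.47,0,0],[0,0,0,0,-0.47,0,0],[0,0,0,0,-0.47,0,0],[0,0,0,0,-0.47,0,0],[0,0,0,0,-0.37,0,0],[0,0,0,0,-0.25,0,0],[0,0,0,0,-0.12,0,0],[0,0,0,0,-0.04,0,0],[0,0,0,0,0,0,0],[0,0,0,0,0,0,0],[0,0,0,0,0,0,0]]]'

```text
t: 23.1
tcp_pos: [493.5, 287.7, 204.3]
ee_rot: [2.602, 1.759, -0.0]
contact_force: [0.2, 0.5, -4.5]
gripper_width: 45.6
```

```bash
python3 -c "
from h import *
feel();plan(493.2,286.9,104,68.1)"
```

```text
t 23.4 torque(tool) [0.0016 0.0194 0.0175] sd [0.03   0.0329 0.0363] F [ 0.08 -0.08  4.13] w 45.3 [493.4 288.2 203.8] [ 2.602e+00  1.761e+00 -1.000e-03]
t 23.4 row [-1.2  0.3 99.8] [-0.0002  0.0004  0.0016] F [-0.5 -0.3 -4.2] w 45.3
```

Sound, with no change. I'll put it back and check it.

Request:
carry_out --steps '[[[0,0,30,0,0,0,0],[0,0,60,0,0,0,0],[0,0,82,0,0,0,0],[0,0,92,0,0,0,0],[0,0,96,0,0,0,0],[0,0,98,0,0,0,0],[0,0,99,0,0,0,0],[0,0,99.3,0,0,0,0],[0,0,99.3,0,0,0,0.6],[0,0,99.3,0,0,0,0.8],[0,0,99.3,0,0,0,1],[0,0,95,0,0,0,1],[0,0,50,0,0,0,1],[0,0,0,0,0,0,1],[0,0,-47,0,0,0,1],[0,0,-47,0,0,0,1],[0,0,-47,0,0,0,1]]]'

```text
t: 25.1
tcp_pos: [493.6, 288.1, 252.1]
ee_rot: [2.602, 1.76, 0.004]
contact_force: [0.9, -0.2, -0.4]
gripper_width: 85.2
```

```bash
python3 -c "
from h import *
wrist('wr5'); plan(640,-135,260,102.3)"
```

```text
weight_a [289. 124. 355. 257.] 0.82 (array([493.7, 286.9,  68.1, 108.9,  46.2,  68.2]), 7710)
t 25.2 row [-337.8  293.7  -10. ] [-0.0015  0.0008 -0.5957] F [-0.1 -0.5 -0.1] w 85.5
```

Back within 0.5 mm. Next I'll hover over the tray to measure it, before picking up the faulty weight.

Request:
carry_out --steps '[[[-338,294,-10,0,0,-0.596,1],[-338,294,-10,0,0,-0.596,1],[-338,294,-10,0,0,-0.596,1],[-338,294,-10,0,0,-0.596,1],[-338,294,-10,0,0,-0.596,1],[-338,294,-10,0,0,-0.596,1],[-338,294,-10,0,0,-0.596,1],[-338,294,-10,0,0,-0.596,1],[-338,294,-10,0,0,-0.596,1],[-338,294,-10,0,0,-0.596,1],[-338,294,-10,0,0,-0.596,1],[-338,294,-10,0,0,-0.596,1]]]'

```text
t: 26.4
tcp_pos: [640.2, -134.1, 259.7]
ee_rot: [-1.969, -2.445, 0.001]
contact_force: [-0.3, 0.3, -0.8]
gripper_width: 85.5
```

```bash
python3 -c "
from h import *
f,C=wrist('wr6','tray',12,19)
d=viewer.look_for('wrist','tray')[0]['rect'];l,t,r,b=map(int,d)
P=C[t-4:b+4,l-4:r+4].reshape(-1,3);z=P[:,2]
print(np.histogram(z,np.arange(-3,25,2)))
Q=P[(z>4)&(z<8)];print('floor',np.median(Q[:,2]),boxfit(C,d,4,8.0))
plan(491.1,-277.3,250,104.6)"
```

```text
tray [303. 110. 378. 241.] 0.69 (array([ 657.1, -133.7,   15.7,  131. ,   68.3,  -77.3]), 2543)
(array([ 312, 1846,  107,  913, 5441,  359,   82,   84,  374, 1996,  122,
          0,    0]), array([-3, -1,  1,  3,  5,  7,  9, 11, 13, 15, 17, 19, 21, 23]))
floor 5.8009612667955786 (array([ 657.2, -134.3,    5.8,  119.2,   56.3,  -77.3]), 6618)
t 26.55 row [-108.4 -176.8   10.7] [-0.0006 -0.0005 -0.0381] F [-0.2  0.1  0.5] w 85.8
```

View pics/wr6.png

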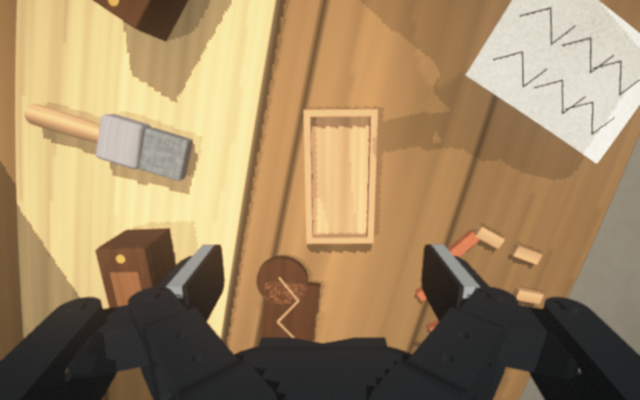

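Wrist picture: empty tray at about (340,178), measured at (657.1, −134.0), yaw −77.3°, floor z≈5.8, rim about 15.7. The brush is at (110,143) and the fret panel at (288,300). Now I'll go back for the faulty weight.

Request:
carry_out --steps '[[[-108,-177,10,0,0,-0.038,1],[-108,-177,10,0,0,-0.038,1],[-108,-177,10,0,0,-0.038,1],[-108,-177,10,0,0,-0.038,1],[-108,-177,10,0,0,-0.038,1],[-108,-177,10,0,0,-0.038,1],[-108,-177,10,0,0,-0.038,1],[-108,-177,10,0,0,-0.038,1]]]'

```text
t: 27.35
tcp_pos: [491.8, -277.1, 251.0]
ee_rot: [1.921, 2.486, 0.0]
contact_force: [-0.9, 0.8, 0.1]
gripper_width: 85.3
```

```bash
python3 -c "
from h import *
wrist('wr7'); plan(491.1,-277.3,103.5,104.6)"
```

```text
weight_a [291. 118. 354. 254.] 0.6 (array([ 492.1, -277.5,   68.1,  109.6,   46.2,  -75.4]), 7831)
t 27.45 row [  0.2  -0.5 147.4] [ 0.0001  0.     -0.0001] F [-0.5 -0.1 -0.1] w 85.3
```

Request:
carry_out --steps '[[[0,0.5,45,0,0,0,1],[0,0.5,90,0,0,0,1],[0,0.5,122,0,0,0,1],[0,0.5,140,0,0,0,1],[0,0.5,146.5,0,0,0,1],[0,0.5,146.5,0,0,0,1],[0,0.5,146.5,0,0,0,0.6],[0,0.5,146.5,0,0,0,0.5],[0,0.5,146.5,0,0,0,0],[0,0.5,146.5,0,0,0,0],[0,0.5,146.5,0,0,0,0],[0,0.5,146.5,0,0,0,0],[0,0.5,146.5,0,0,0,0]]]'

```text
t: 28.75
tcp_pos: [491.8, -278.5, 105.6]
ee_rot: [1.922, 2.482, 0.0]
contact_force: [-0.6, 1.0, 5.7]
gripper_width: 45.3
```

Request:
carry_out --steps '[[[0,0,-8,0,0,0,0],[0,0,-30,0,0,0,0],[0,0,-60,0,0,0,0],[0,0,-85,0,0,0,0],[0,0,-100,0,0,0,0],[0,0,-100,0,0,0,0],[0,0,-100,0,0,0,0]]]'

```text
t: 29.45
tcp_pos: [491.0, -278.0, 204.1]
ee_rot: [-1.923, -2.484, 0.0]
contact_force: [-0.2, -0.0, -4.7]
gripper_width: 45.6
```

```bash
python3 -c "
from h import *
feel(); wrist('wr8',zlo=120,zhi=190); plan(657.1,-134,160,102.7)"
```

```text
t 29.75 torque(tool) [-0.0038 -0.0763  0.0093] sd [0.0367 0.0274 0.0092] F [-0.18 -0.24  5.28] w 44.9 [ 491.1 -278.1  203.7] [-1.923 -2.483  0.   ]
weight_a [254. 128. 391. 342.] 0.8 (array([ 486. , -261.7,  166.2,   78.8,   61.2,  -75.7]), 28762)
t 29.85 row [ 98.  196.7  43.9] [-0.0005 -0.0005  0.0313] F [-0.4  0.5 -3.7] w 45.3
```

Request:
carry_out --steps '[[[12,25,0,0,0,0.004,0],[24,49,0,0,0,0.008,0],[40,80,0,0,0,0.012,0],[56,112,0,0,0,0.018,0],[72,144,0,0,0,0.024,0],[86,172,10,0,0,0.028,0],[94,188,24,0,0,0.031,0],[98,196.5,38,0,0,0.031,0],[98,196.5,44,0,0,0.031,0],[98,196.5,44,0,0,0.031,0],[98,196.5,44,0,0,0.031,0]]]'

```text
t: 30.95
tcp_pos: [656.6, -135.1, 160.8]
ee_rot: [1.963, 2.453, -0.0]
contact_force: [0.3, -0.3, -4.8]
gripper_width: 45.1
```

```bash
python3 -c "
from h import *
for _ in range(3):
  viewer.grab_frame('side');plan(657.1,-134,93.6,102.7)
f,C=wrist('wr9','tray',12,19)
d=viewer.look_for('wrist','tray')[0]['rect'];print(boxfit(C,d,4,8.0))"
```

```text
t 31.0 row [ 1.   0.5 67.5] [ 0.0006  0.0004 -0.0006] F [ 0.3  0.3 -5.1] w 45.4
t 31.05 row [ 0.9  0.4 67.7] [ 0.0009  0.0006 -0.0006] F [ 0.3 -0.3 -4. ] w 45.5
t 31.1 row [ 0.8  0.3 67.7] [ 0.001   0.0006 -0.0004] F [-0.2  0.2 -5.3] w 45.0
tray [270. 103. 378. 126.] 0.68 (array([644.2, -76.9,  15.9,  68.5,  14.9,  13.2]), 1302)
(array([644.9, -79.7,   6. ,  56.4,   8.5,  12.7]), 1152)
```

View pics/wr9.png

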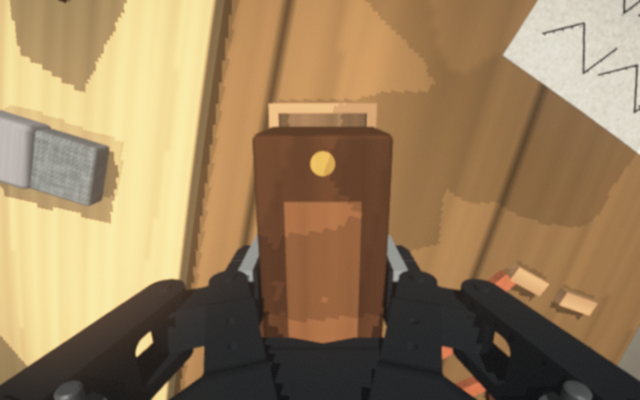

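The weight (columns 254–392, centre 323) is centred over the tray (270–378, centre 324) and parallel to it. Lowering now.

Request:
carry_out --steps '[[[0.8,0.4,15,0,0,0,0],[0.8,0.4,35,0,0,0,0],[0.8,0.4,50,0,0,0,0],[0.8,0.4,59,0,0,0,0],[0.8,0.4,63,0,0,0,0],[0.8,0.4,65,0,0,0,0],[0.8,0.4,66,0,0,0,0],[0.8,0.4,66,0,0,0,0],[0.8,0.4,66,0,0,0,0]]]'

```text
t: 32.15
tcp_pos: [657.4, -133.3, 95.0]
ee_rot: [1.961, 2.453, 0.001]
contact_force: [-0.8, 0.1, -4.9]
gripper_width: 45.0
```

```bash
python3 -c "
from h import *
feel(3);plan(657.1,-134,93.6,102.7)"
```

```text
t 32.3 torque(tool) [ 0.0412 -0.0922 -0.0223] sd [0.0275 0.0651 0.0114] F [0.43 0.54 5.05] w 45.4 [ 657.3 -133.3   94.7] [1.961 2.453 0.   ]
t 32.3 row [-0.6 -0.4  1.1] [0.0004 0.0003 0.0003] F [-0.1  0.1 -5.2] w 45.4
```

Request:
carry_out --steps '[[[-0.5,-0.4,0.4,0,0,0,0],[-0.5,-0.4,0.8,0,0,0,0],[-0.5,-0.4,1.2,0,0,0,0],[-0.5,-0.4,1.6,0,0,0,0],[-0.5,-0.4,1.6,0,0,0,0]]]'

```text
t: 32.8
tcp_pos: [656.9, -133.9, 93.7]
ee_rot: [1.962, 2.454, -0.0]
contact_force: [-5.2, 0.4, 5.4]
gripper_width: 45.3
```

```bash
python3 -c "
from h import *
feel(3)"
```

```text
t 32.95 torque(tool) [0.7853 0.1669 0.0325] sd [0.0246 0.0038 0.0054] F [ 1.35 -5.06 -5.8 ] w 45.1 [ 656.9 -134.    93.7] [ 1.962  2.454 -0.   ]
```

The floor contact is soft (about 10 N). Releasing and retreating.

Request:
carry_out --steps '[[[0,0,-0.3,0,0,0,0.55],[0,0,-0.3,0,0,0,0.6],[0,0,-0.3,0,0,0,0.8],[0,0,-0.3,0,0,0,1],[0,0,-0.3,0,0,0,1],[0,0,-6,0,0,0,1],[0,0,-40,0,0,0,1],[0,0,-90,0,0,0,1],[0,0,-140,0,0,0,1],[0,0,-170,0,0,0,1],[0,0,-170,0,0,0,1],[0,0,-170,0,0,0,1]]]'

```text
t: 34.15
tcp_pos: [656.9, -133.8, 263.4]
ee_rot: [1.961, 2.453, 0.001]
contact_force: [0.5, 1.0, -0.2]
gripper_width: 85.5
```

Run:
```python
from h import *
f=viewer.grab_frame('wrist');C=cloud(f);cv2.imwrite('pics/wr10.png',f['img'][:,:,::-1])
for d in viewer.look_for('wrist','weight_a')[:3]: print(np.round(d['rect']),d['conf'],boxfit(C,d['rect'],50,62),boxfit(C,d['rect'],63,74))
d=viewer.look_for('wrist','tray')
if d: print('tray',boxfit(C,d[0]['rect'],12,19,10))
fs=viewer.grab_frame('scene');Cs=cloud(fs);cv2.imwrite('pics/scene1.png',fs['img'][:,:,::-1])
for n,r in dict(w1=[284,163,332,199],w3=[377,139,421,168]).items(): print('scene',n,boxfit(Cs,r,55,80))
for n in('glue_brush','glue_pot','fret_panel'): print(n,[np.round(d['rect'],1) for d in viewer.look_for('scene',n)][:1])
s=readout.observe();print(s['t'],s['tcp_pos'],s['contact_force'])
```

```text
[ 81.   0. 167.  38.] 0.73 (array([483.7, -32.7,  55.8,  25.9,   2.4,  67. ]), 288) (array([471.2, -37.1,  67.8,  37.4,  17.2,  11.9]), 693)
[294. 117. 351. 240.] 0.64 (array([ 656.9, -132.3,   56. ,  108.4,   46.1,  -77.2]), 6616) (array([ 0.,  0., nan,  0.,  0.,  0.]), 0)
tray (array([ 657. , -133.8,   15.8,  130.5,   68.2,  -77.3]), 2082)
scene w1 (array([480.7,  14.1,  66.9, 109.7,  51.1,  68. ]), 494)
scene w3 (array([496. , 284.5,  67.2, 111.6,  51.5,  69.6]), 546)
glue_brush [array([228. , 182. , 262.2, 221.3])]
glue_pot [array([329. , 142.3, 339.7, 167.6])]
fret_panel [array([169.3, 266.8, 240.9, 329.2])]
34.5 [ 656.78644087 -133.80827626  261.95253126] [-0.29228221  0.70484134  0.76348532]
  return _methods._mean(a, axis=axis, dtype=dtype,
  ret = ret.dtype.type(ret / rcount)
```

View pics/wr10.png

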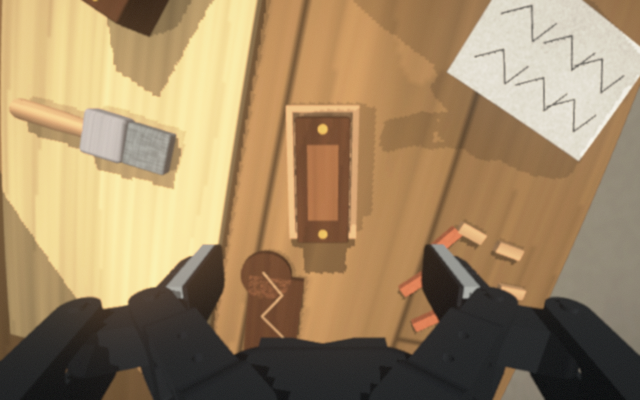

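View pics/scene1.png

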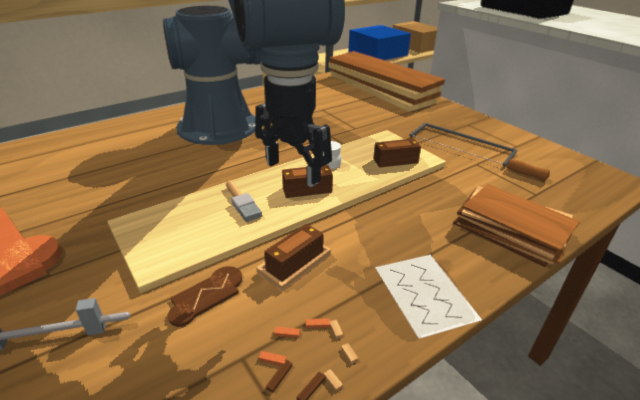

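The weight sits flat in the tray: its top is at z=56 (floor at 6), centred within 1.5 mm and aligned within 0.1°. The scene view shows the other things unmoved, with the sound weights at (308,181) and (397,153). Handing in.

```bash
python3 -c "
from cell import job
print(job.sign_off())"
```

```text
the job is handed in; nothing more can be done
None
```

The faulty weight, the one that stood at about (491, −277), is now in the repair tray, and the job is handed in. All the work was done by about 34.5 s of the 72 s allowed.

**Finding the loose slug:** I lifted and rocked each weight about ±27° end to end and compared the torque about the jaw axis.

| Weight, by position (x, y in mm) | Torque change (N·m) | Result |
|---|---|---|
| (491, −277) | 0.13 | faulty; matches a 0.2 kg slug sliding 66 mm |
| (478, 15) | 0.03 or less, within noise | sound |
| (493, 287) | 0.03 or less, within noise | sound |

I set the faulty weight back on the board while I tested the other two, then moved it to the tray last. When I lifted it again, its torque was still off-centre, as expected for a slug resting at one end.

**Last checks:**
- **Faulty weight:** its top is at z = 56, so it lies flat on the tray floor. It is right way up, about 1.5 mm off the tray's centre along its length, and within about 0.1° of the tray's direction.
- **Sound weights:** both measured within about 0.5 mm of where they started.
- **Pot, brush and fret panel:** they look unmoved in the last picture. The pot was partly hidden behind the gripper there, so its outline came out narrower than before.
- **Setting down in the tray:** the force sensor showed about 10 N of contact, with about 5 N of it sideways, just before release. The weight was lying flat afterwards.

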